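# Lock the dust filter cover with its quarter-turn stud

### The arm

A 6-joint arm with a two-finger parallel gripper is mounted at the origin on the work surface. World frame = base frame: x ahead of the robot, y to its left, z up, the work surface at z = 0. Lengths are in m, angles in rad, forces in N, time in s.
With the tool pointing down it reaches from about 0.3 to 0.875 m from the base axis. Payload 4.2 kg.
Tool frame: the origin (TCP) lies midway between the tips of the shut fingers; the grasp point (between the pads) lies 19 mm behind it; z points along the fingers, y is the direction in which the jaws open and shut (so a half turn about z gives the same grasp; the last joint's range is limited). The gripper opens to 85 mm and grips with 20 to 120 N. Pads are 22 mm wide; open, the fingers measure 114 mm over their backs; the gripper's body (76 mm by 85 mm) begins 54 mm behind the grasp point. The pads swing forward as they close: fully open they stand 13 mm farther back than shut.
Start: joints at [-1.155, 0.32, 1.565, -0, 1.257, -0.02], TCP at [0.243, -0.521, 0.209] pointing down, gripper open.
Joint ranges: [-3.11, 3.11], [-0.84, 2.01], [0.21, 2.61], [-1.34, 4.49], [0.05, 2.63], [-2.56, 2.56]. Speed limits (rad/s): [2.57, 2.57, 3.14, 3.14, 3.14, 3.14].

### API

Orientations are given as a unit quaternion [x, y, z, w].
In Python, from workcell import readout, viewer, bot gives the robot as it stands.
- The arm moves only by the tool step_arm, never from a script. Its arguments are lists of equal length, an entry for each row: "dp": the shift along the tool's x, y, z in m, a list of three; "spin": the turn about the tool's z in degrees. A call has 1 to 10 rows; each row is the pose to reach, as a shift and turn from the pose commanded when the call began, along the tool's axes at that moment; what a row does not reach only later rows make up. A row lasts 1/8 s, in which the tool goes at most 62.5 mm and 10.7 degrees, less where a joint would pass 70% of its speed; a pose out of reach is approached as far as the arm can. A call with a gripper value outside its range is refused whole. "gripper" is the closure, from 0 (fully open) to 1 (shut), set as the call begins (left out, the last holds). The fingers move at their own pace and stop on an object; the grip force is fixed at half the most. Time passes only in rows, so rows that repeat a pose let the fingers close. It gives the time, the measured TCP pose, the force and the opening at its end, in the units of the state.
- readout.read_state(): the state, without advancing time (a new reading comes with each control period).
- viewer.capture(name): name is "side" or "top"; returns (picture, depth): 420x560x3 uint8, red, green, blue; 420x560 float32, m along the optical axis (not along the pixel's ray), 0 where there is no reading.
- viewer.calibration(name): a dict with "intrinsics" (3x3 intrinsics, pixels), "R" (3x3) and "t" (3): a world point X has camera coordinates R X + t. Camera axes: x right, y down, z forward; pixel columns grow to the right and rows downward; lengths in m; the calibration is good to about 2 mm. A picture is of the moment at which its call begins. calibration takes no time and is no camera call.
- bot.hand_in(): hands the job in, once; it reports no verdict.
The state is a dict: "time": time; "joints": joint angles; "dq": joint speeds; "effort": joint torques, N m; "position": TCP position; "tcp_rot": TCP orientation; "wrist_force": force on the tool from outside, world axes, zero at the start; "ft_torque": the same for the moment, N m; "width": finger opening in m.
Only numpy, scipy, OpenCV 4.12 (cv2) and the standard library are available. Lean on these libraries where they do the work, as an engineer would, in place of code of your own. Each camera call takes 0.05 s, during which the arm holds its last target. There are 200 camera calls.

### The job

The cover of the square dust filter housing is closed but its stud is still standing out. Push that stud in against its spring, turn it about a quarter turn clockwise (seen from above) until its wing lines up with the two ridges on the cover, and let it spring back so that it stays locked. Leave the stud of the round valve housing alone: that one stays open for cleaning.

Things in the scene. Friction and masses are not known exactly. Their poses are not given: they have to be found in the camera images.
- filter_wing (a point): Stud on the SQUARE fixed housing (150 mm cover, top at z 70 mm): steel disc 68 mm across, upper face 16 mm above the cover with the stud out, bearing a black wing 60 long, 14 thick, 28 mm tall. Point on the stud's axis, 20 mm above the disc, 8 below the wing's top; moves with it. x along the wing, y across, z up. Two 3 mm high ridges on the cover, 42 to 64 mm off the axis, show the locked direction.
- filter_press (a joint): How far that stud is pushed in, m: 0 out (start), 0.012 hard stop. Spring: 4 N at 0, 10 N at 0.012. Less than 0.007 in, a hidden lug stops it turning; at 0.008 to 0.011 it turns freely. Let go half turned, it is trapped about 0.007 in; locked, it springs back to about 0.003 and stays. Fingertips beside the wing can press on the disc.
- filter_turn (a joint): Turn of that stud, rad, growing clockwise seen from above (start 0 to 0.08). From about 1.20 on it can spring back into its lock; wing in line with the ridges at 1.57, end stop at 1.70; turning on by 1.4 to 1.5 from the start is plenty. Needs under 0.1 N m.
- valve_wing (a point): The same point on an identical stud on the ROUND fixed housing (150 mm diameter, cover top at z 70 mm), also standing out, 240 mm or more from the other stud. Not to be pressed or turned.
Mind the look-alikes: they are no part of the job. Leave any pink look-alike of the part that bears filter_wing alone.

How it is judged:
At the end, for the whole second after the job is handed in: The square housing's stud is turned more than 1.1 rad clockwise and has sprung back into its lock (1.5 to 5.5 mm in), at rest (value of joint filter_turn above 1.1 rad and value of joint filter_press between 0.0015 and 0.0055 m and velocity of joint filter_turn between -0.05 and 0.05 rad/s); the robot touches nothing.
It fails at once if the stud of the round valve housing was pressed in by more than 4 mm (distance of valve_wing from where it was at the start of the episode above 0.004 m).
It also fails if it takes over 38 s, if anything falls off the work surface, if the arm or the gripper's body presses on something with over 40 N, if the wrist force passes 120 N, or if a joint passes its speed limit or range.

## Working session

There is one attempt and no reset: what is moved stays moved. The work goes in short steps, Python scripts to look and compute and a tool call to move; the robot and the scene stay as the last step left them, time stands still between calls to the robot, and variables do not carry over. Pictures are saved under pics/ and viewed, about 8 in all and at most 12, crops included, and the job is handed in when it is done.

Besides the shell and the picture viewer there is one more tool, called after "Emit:" as name(argument=value, ...), one argument or row to a line, values as JSON. step_arm: Moves the arm, as the interface text tells. Its arguments: {"type":"object","properties":{"dp":{"type":"array","items":{"type":"array","items":{"type":"number"}}},"spin":{"type":"array","items":{"type":"number"}},"gripper":{"type":"number"}},"required":["dp","spin"]}

```bash
mkdir -p pics; python3 - <<'E'
from workcell import readout, viewer
import cv2,numpy as np
s=readout.read_state(); print(s)
for n in("top","side"):
    p,d=viewer.capture(n); cv2.imwrite(f"pics/{n}1.png",p[:,:,::-1]); np.save(f"pics/{n}1_d.npy",d)
    print(n,viewer.calibration(n))
E
```

```text
{'time': 0.0, 'joints': array([-1.15501231e+00,  3.20285636e-01,  1.56572108e+00, -3.39195709e-05,
        1.25739662e+00, -2.00132485e-02]), 'dq': array([-1.25422006e-04, -9.73356216e-04, -7.94239347e-05, -3.87896311e-04,
        1.01124056e-03,  2.56696077e-04]), 'effort': array([-1.12656064e-03, -4.15523815e+01, -2.34165555e+01, -4.08857750e-04,
        7.90124119e-03, -4.74863839e-06]), 'position': array([ 0.24249311, -0.52077216,  0.20836957]), 'tcp_rot': array([ 9.76352341e-01,  2.16183456e-01, -1.93800917e-04, -8.84501558e-04]), 'wrist_force': array([ 0.25324817, -0.38486827,  0.41344406]), 'ft_torque': array([ 0.0085781 , -0.03139467,  0.02848772]), 'width': 0.08504501503827301}
top {'intrinsics': array([[485.80739045,   0.        , 276.23445814],
       [  0.        , 485.80739045, 207.18819024],
       [  0.        ,   0.        ,   1.        ]]), 'R': array([[-1.47031831e-02, -9.99891890e-01,  1.57284703e-04],
       [-9.89450801e-01,  1.45269759e-02, -1.44139097e-01],
       [ 1.44121229e-01, -2.27492901e-03, -9.89557424e-01]]), 't': array([-0.18247679,  0.46121829,  1.37942883])}
side {'intrinsics': array([[496.37952494,   0.        , 285.40594968],
       [  0.        , 496.37952494, 208.66368822],
       [  0.        ,   0.        ,   1.        ]]), 'R': array([[-0.9542761 , -0.29846137, -0.01667114],
       [-0.16424423,  0.57010522, -0.80498688],
       [ 0.24976179, -0.7654416 , -0.59305835]]), 't': array([0.3777378 , 0.23564037, 1.20708352])}
```

View pics/top1.png

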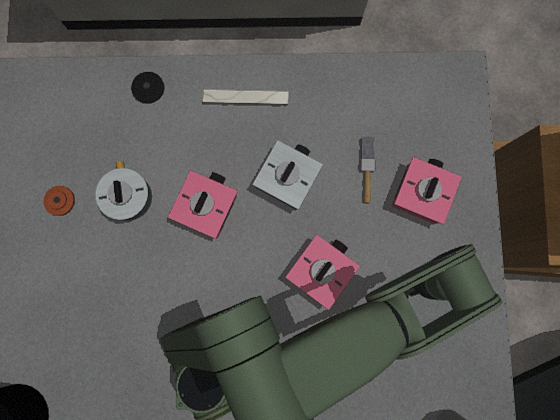

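View pics/side1.png

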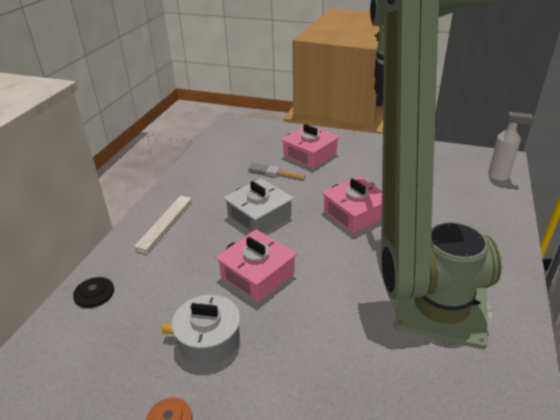

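The top view shows the grey square housing at about (287,174), the round valve housing at (122,193), and three pink look-alikes. The side view shows the grey one at (258,205). Next I measure the target wing and ridges.

```bash
cat > h.py <<'E'
import cv2,numpy as np
from workcell import viewer,readout
def ray(n,uv,z):
    c=viewer.calibration(n);R=c["R"];o=-R.T@c["t"]
    d=R.T@np.linalg.solve(c["intrinsics"],[uv[0],uv[1],1.]); return o+d*(z-o[2])/d[2]
def wing(n,p,box,z=.114,thr=45,amin=25):
    x0,y0,x1,y1=box; m=(p[y0:y1,x0:x1].max(2)<thr).astype(np.uint8)
    for c in cv2.findContours(m,cv2.RETR_EXTERNAL,cv2.CHAIN_APPROX_NONE)[0]:
        a=cv2.contourArea(c)
        if a<amin: continue
        b=cv2.boxPoints(cv2.minAreaRect(c))+[x0,y0]
        w=np.array([ray(n,q,z) for q in b])
        e=[w[1]-w[0],w[2]-w[1]]; L=[np.linalg.norm(v) for v in e]; v=e[int(np.argmax(L))]
        print(n,'area',a,'px',b.mean(0).round(1),'world',w.mean(0).round(4),'size',np.round(L,3),'long dir deg',round(np.degrees(np.arctan2(v[1],v[0]))%180,1))
E
python3 - <<'E'
from h import *
t=cv2.imread("pics/top1.png")[:,:,::-1]; s=cv2.imread("pics/side1.png")[:,:,::-1]
wing("top",t,(250,135,330,215)); wing("side",s,(220,170,300,235))
# disc: bright
a=cv2.resize(t[130:220,240:335],None,fx=6,fy=6,interpolation=cv2.INTER_CUBIC)[:,:,::-1]
b=cv2.resize(s[165:240,215:300],None,fx=6,fy=6,interpolation=cv2.INTER_CUBIC)[:,:,::-1]
b=cv2.resize(b,(b.shape[1]*1,b.shape[0])); 
o=np.zeros((540,570,3),np.uint8);o[:a.shape[0],:a.shape[1]]=a
cv2.imwrite("pics/crop1.png",o)
d=np.load("pics/top1_d.npy"); print(d[174,287],d[180,270])
for u,v,z in((287,174,.114),(286,173,.086)): print(ray("top",(u,v),z))
E
```

```text
top area 77.0 px [287.3 171.4] world [ 0.5465 -0.2213  0.114 ] size [0.059 0.013] long dir deg 149.8
top area 62.0 px [302.3 148.9] world [ 0.61   -0.2642  0.114 ] size [0.017 0.039] long dir deg 61.8
side area 81.5 px [257.2 188.7] world [ 0.5408 -0.1974  0.114 ] size [0.03  0.063] long dir deg 149.8
1.3438753 1.3888177
[ 0.53914729 -0.22021126  0.114     ]
[ 0.54811633 -0.21816196  0.086     ]
```

View pics/crop1.png

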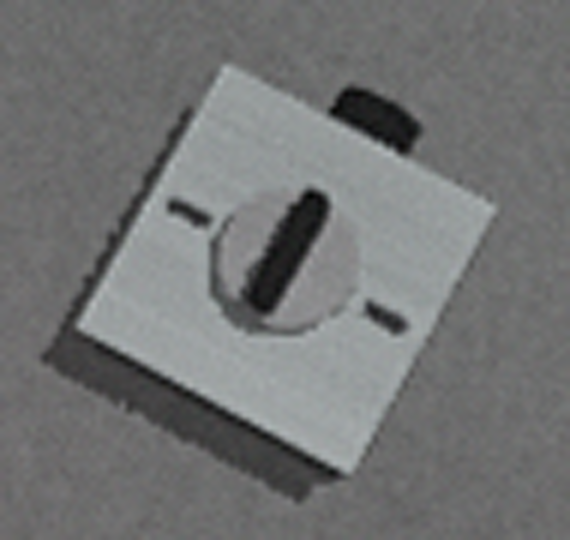

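The crop shows the ridges at full-image (271.3,165.3) and (304.5,182.8), so their midpoint is (287.9,174.1). The disc centre is at about (287.7,173). The wing points up and to the right, so turning it clockwise brings it onto the ridges.

```bash
python3 - <<'E'
from h import *
for u,v,z in((287.9,174.1,.073),(287.7,173,.086),(287.3,171.4,.114)): print(ray("top",(u,v),z).round(4))
r=ray("top",(304.5,182.8),.073)-ray("top",(271.3,165.3),.073); print("ridge",np.linalg.norm(r),np.degrees(np.arctan2(r[1],r[0]))%180)
E
```

```text
[ 0.5477 -0.2238  0.073 ]
[ 0.548 -0.223  0.086]
[ 0.5465 -0.2212  0.114 ]
ridge 0.10745241925444003 60.83357227604763
```

Emit:
step_arm(
  dp=[
    [0.04, -0.0145, 0],
    [0.09, -0.0325, 0],
    [0.14, -0.05, 0],
    [0.19, -0.068, 0],
    [0.24, -0.087, 0],
    [0.29, -0.105, 0],
    [0.34, -0.123, 0],
    [0.37, -0.134, 0],
    [0.39, -0.141, 0],
    [0.4, -0.145, 0],
  ],
  spin=[-10, -20, -30, -40, -50, -60, -70, -80, -90, -100],
  gripper=0,
)

```text
time: 1.35
position: [0.5447, -0.2198, 0.2086]
tcp_rot: [0.459, 0.889, -0.0, -0.001]
wrist_force: [0.4, 0.7, -0.2]
width: 0.0855
```

Emit:
step_arm(
  dp=[
    [-0.0035, 0.0003, 0.02],
    [-0.0035, 0.0003, 0.045],
    [-0.0035, 0.0003, 0.07],
    [-0.0035, 0.0003, 0.09],
    [-0.0035, 0.0003, 0.105],
    [-0.0035, 0.0003, 0.114],
    [-0.0035, 0.0003, 0.116],
    [-0.0035, 0.0003, 0.116],
  ],
  spin=[-9, -18, -25, -25, -25, -25, -25, -25],
  gripper=0.4,
)

```text
time: 2.35
position: [0.5468, -0.2238, 0.0937]
tcp_rot: [0.259, 0.966, -0.0, 0.001]
wrist_force: [0.6, -0.2, -0.7]
width: 0.0514
```

```bash
python3 - <<'E'
from h import *
s=readout.read_state(); print(s['position'],s['joints'],s['width'],s['wrist_force'])
p,d=viewer.capture("side");q,_=viewer.capture("top")
a=cv2.resize(p[140:250,190:320],None,fx=4,fy=4,interpolation=cv2.INTER_CUBIC);b=cv2.resize(q[120:230,220:290+60],None,fx=2,fy=4)
b=cv2.resize(q[130:230,240:340],(270,270));o=np.zeros((440,790,3),np.uint8);o[:,:520]=a;o[:270,520:]=b
cv2.imwrite("pics/c2.png",o[:,:,::-1])
E
```

```text
[ 0.54675634 -0.22382924  0.0936991 ] [-4.07995150e-01  4.36458787e-01  1.69335800e+00 -7.10628648e-05
  1.01073086e+00 -1.45457417e+00] 0.0513699350534696 [ 0.58765901 -0.21901478 -0.67597766]
```

View pics/c2.png

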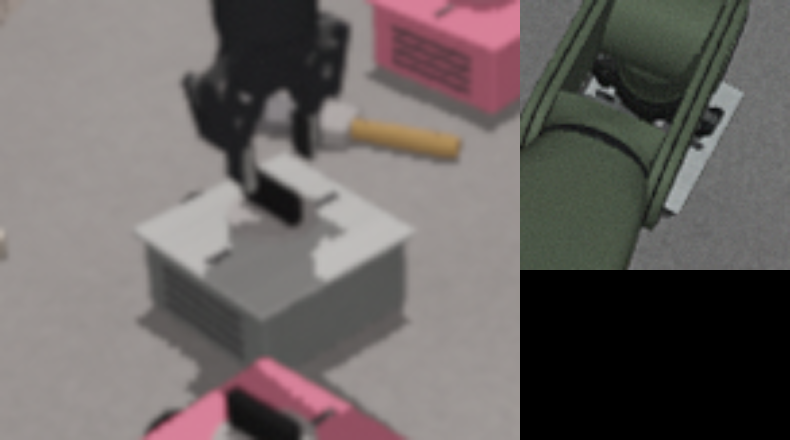

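The side view shows the fingers astride the wing: left finger at crop (245,175), right finger at (305,140), wing at (275,195). Now I close on the wing.

Emit:
step_arm(
  dp=[
    [0, 0, 0.003],
    [0, 0, 0.003],
    [0, 0, 0.003],
    [0, 0, 0.003],
    [0, 0, 0.003],
    [0, 0, 0.003],
    [0, 0, 0.003],
  ],
  spin=[0, 0, 0, 0, 0, 0, 0],
  gripper=1,
)

```text
time: 3.32
position: [0.5481, -0.2209, 0.0908]
tcp_rot: [0.26, 0.966, 0.003, 0.001]
wrist_force: [2.4, 7.8, 1.2]
width: 0.0096
```

```bash
python3 -c "
from workcell import readout
s=readout.read_state();print(s)"
```

```text
{'time': 3.325, 'joints': array([-0.40575312,  0.43929006,  1.69694213,  0.00655733,  1.00401273,
       -1.45465112]), 'dq': array([ 3.33618773e-04, -8.95435362e-04, -5.62328329e-05, -2.62525149e-03,
        1.18041337e-04,  2.81031373e-04]), 'effort': array([-5.63230589e+00, -4.37828600e+01, -1.97526097e+01, -2.50689894e+00,
       -1.17168075e-02,  6.43845677e-03]), 'position': array([ 0.54806416, -0.22087789,  0.09081674]), 'tcp_rot': array([0.25969524, 0.96568643, 0.00264097, 0.0010661 ]), 'wrist_force': array([2.36244516, 7.82220959, 1.18611597]), 'ft_torque': array([ 1.50015039, -0.66966442, -0.02240622]), 'width': 0.00958964809584283}
```

Gripped. The arm was pulled 3 mm along tool y, so I correct that while pressing in.

Emit:
step_arm(
  dp=[
    [0, 0.001, 0],
    [0, 0.003, 0],
    [0, 0.003, 0.003],
    [0, 0.003, 0.006],
    [0, 0.003, 0.0085],
    [0, 0.003, 0.01],
    [0, 0.003, 0.01],
    [0, 0.003, 0.01],
  ],
  spin=[0, 0, 0, 0, 0, 0, 0, 0],
)

```text
time: 4.32
position: [0.5484, -0.2206, 0.0811]
tcp_rot: [0.259, 0.966, 0.001, 0.001]
wrist_force: [0.0, 5.3, 8.1]
width: 0.0095
```

Emit:
step_arm(
  dp=[
    [0, 0, 0],
    [0, 0, 0],
    [0, 0, 0],
    [0, 0, 0],
    [0, 0, 0],
    [0, 0, 0],
    [0, 0, 0],
  ],
  spin=[4, 10, 16, 22, 28, 30, 30],
)

```text
time: 5.2
position: [0.5486, -0.2203, 0.0811]
tcp_rot: [0.501, 0.866, 0.001, 0.001]
wrist_force: [0.1, 7.6, 8.1]
width: 0.0096
```

```bash
python3 -c "
from workcell import readout
s=readout.read_state();print(s['position'],s['wrist_force'],s['ft_torque'],s['width'],s['joints'])"
```

```text
[ 0.54862609 -0.22029539  0.08111951] [0.13642623 7.55884078 8.05808209] [ 1.04144543 -0.12314548  0.02590815] 0.00956079807341978 [-0.40243926  0.44968134  1.70752812  0.00240537  0.98307039 -0.92582585]
```

Emit:
step_arm(
  dp=[
    [0, 0, 0],
    [0, 0, 0],
    [0, 0, 0],
    [0, 0, 0],
    [0, 0, 0],
    [0, 0, 0],
    [0, 0, 0],
    [0, 0, 0],
    [0, 0, 0],
    [0, 0, 0],
  ],
  spin=[6, 13, 20, 27, 34, 41, 48, 53, 55, 55],
)

```text
time: 6.45
position: [0.5494, -0.2202, 0.0813]
tcp_rot: [0.844, 0.537, 0.002, 0.0]
wrist_force: [2.1, 6.8, 8.1]
width: 0.0096
```

```bash
python3 -c "
from workcell import readout
s=readout.read_state();print(s['position'],s['wrist_force'],s['ft_torque'],s['width'],s['joints'])"
```

```text
[ 0.5493566  -0.22020598  0.08131621] [2.0687736  6.76813777 8.07600006] [ 1.21393858 -0.34553365  0.00206646] 0.00959405899567391 [-0.40220505  0.44967707  1.70695047  0.00321843  0.98219659  0.03409873]
```

Torque stayed small throughout. I let it rise about 6.5 mm, then open.

Emit:
step_arm(
  dp=[
    [0, 0, -0.002],
    [0, 0, -0.004],
    [0, 0, -0.006],
    [0, 0, -0.0065],
    [0, 0, -0.0065],
  ],
  spin=[0, 0, 0, 0, 0],
)

```text
time: 7.08
position: [0.5493, -0.2201, 0.0872]
tcp_rot: [0.844, 0.537, 0.002, 0.0]
wrist_force: [2.5, 5.6, 4.6]
width: 0.0093
```

Emit:
step_arm(
  dp=[
    [0, 0, 0],
    [0, 0, 0],
    [0, 0, 0],
    [0, 0, 0],
    [0, 0, 0],
    [0, 0, 0],
  ],
  spin=[0, 0, 0, 0, 0, 0],
  gripper=0.3,
)

```text
time: 7.82
position: [0.5479, -0.2211, 0.0867]
tcp_rot: [0.844, 0.537, -0.0, 0.0]
wrist_force: [0.2, 0.5, 0.3]
width: 0.0599
```

Emit:
step_arm(
  dp=[
    [0, 0, -0.01],
    [0, 0, -0.03],
    [0, 0, -0.06],
    [0, 0, -0.1],
    [0, 0, -0.13],
    [-0.05, 0, -0.15],
    [-0.1, 0, -0.15],
    [-0.15, 0, -0.15],
    [-0.19, 0, -0.15],
    [-0.2, 0, -0.15],
  ],
  spin=[0, 0, 0, 0, 0, 0, 0, 0, 0, 0],
)

```text
time: 9.07
position: [0.4622, -0.4042, 0.2373]
tcp_rot: [0.844, 0.536, 0.0, 0.0]
wrist_force: [0.7, 0.4, 0.9]
width: 0.06
```

```bash
python3 - <<'E'
from h import *
s=readout.read_state(); print(s['time'],s['position'],s['width'],s['wrist_force'])
p,d=viewer.capture("side");q,_=viewer.capture("top")
wing("top",q,(250,135,330,215)); wing("side",p,(220,170,300,235))
a=cv2.resize(p[150:240,205:305],(400,360),interpolation=cv2.INTER_CUBIC)
b=cv2.resize(q[130:220,240:340],(400,360),interpolation=cv2.INTER_CUBIC)
cv2.imwrite("pics/c3.png",np.hstack([a,b])[:,:,::-1])
E
```

```text
9.075 [ 0.46218607 -0.40418121  0.23733025] 0.059975425919401415 [0.71796465 0.36991225 0.92364656]
top area 97.0 px [287.2 171.6] world [ 0.5458 -0.2209  0.114 ] size [0.017 0.057] long dir deg 64.7
top area 64.0 px [302.3 148.9] world [ 0.61   -0.2642  0.114 ] size [0.017 0.039] long dir deg 61.8
side area 87.0 px [257.5 189.5] world [ 0.5381 -0.194   0.114 ] size [0.059 0.031] long dir deg 65.3
```

View pics/c3.png

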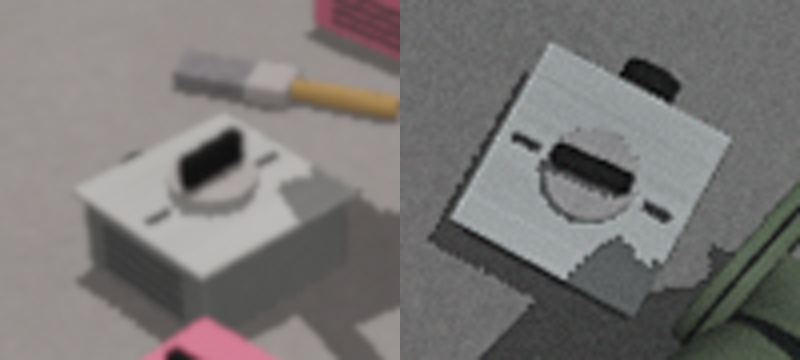

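The wing now lies along the ridges: it turned 85°, to 64.7°, with the ridges at 60.8°. The arm is clear. I check the press depth from the depth images, using disc pixels that stay off the wing in both pictures, with the cover as a reference.

```bash
python3 - <<'E'
from h import *
q,d=viewer.capture("top");p,ds=viewer.capture("side"); 
for n,d1,d0,w,box in(("top",d,np.load("pics/top1_d.npy"),(287.5,171.5),0),("side",ds,np.load("pics/side1_d.npy"),(257.3,189),0)):
    yy,xx=np.mgrid[:420,:560]; r=np.hypot(xx-w[0],yy-w[1])
    c=viewer.calibration(n)
    def Z(d):
        k=np.linalg.inv(c["intrinsics"])@np.stack([xx.ravel(),yy.ravel(),np.ones(xx.size)])
        return (c["R"].T@(k*d.ravel()-c["t"][:,None])).reshape(3,420,560)[2]
    z0,z1=Z(d0),Z(d1)
    for lo,hi in((.06,.076),(.081,.092),(.106,.12)):
        m0=(r<16)&(z0>lo)&(z0<hi);m1=(r<16)&(z1>lo)&(z1<hi)
        print(n,lo,m0.sum(),m1.sum(),np.median(z0[m0]).round(4),np.median(z1[m1]).round(4))
E
```

```text
top 0.06 366 373 0.0693 0.0695
top 0.081 301 230 0.0856 0.0834
top 0.106 102 95 0.1122 0.1099
side 0.06 315 313 0.0696 0.0696
side 0.081 163 136 0.0856 0.0836
side 0.106 77 64 0.1122 0.1095
```

The disc and wing top are 2 to 2.7 mm lower and the cover is unchanged. That matches the locked depth of about 3 mm; a trapped stud would show 7 mm.

```bash
python3 -c "
from workcell import bot
print(bot.hand_in())"
```

```text
the job is handed in; nothing more can be done
None
```

The stud on the square housing is turned and appears locked. I gripped its wing, pressed it in about 9.7 mm, turned it 85° clockwise, let it rise, released it and moved the arm clear. The job was handed in after about 9 s of robot time.

**Last checks:**
- **Turn:** the wing lies at about 65° in the world frame and the ridges at about 61°. It started at about 150°, so it turned roughly 1.48 rad.
- **Lock depth:** the depth images show the disc and wing top 2.0 to 2.7 mm below where they started, in both views. That is inside the 1.5 to 5.5 mm band and near the expected 3 mm.
- **Arm:** it stands clear, with under 1 N on each axis at the wrist.
- **Valve stud:** the arm never went near the round housing, so I did not measure that stud again.

**One disagreement:** the gripper reported an opening of 9.6 mm on a wing given as 14 mm thick. The wing turned with the gripper anyway, and the final pictures confirm the turn.

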